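# Pack the filter cartridges down the water-filter tube

### The arm

A 7-joint arm with a two-finger parallel gripper is mounted at the origin on the work surface. World frame = base frame: x ahead of the robot, y to its left, z up, the work surface at z = 0. Lengths are in m, angles in rad, forces in N, time in s.
With the tool pointing down it reaches from about 0.4 to 0.75 m from the base axis. Payload 19.5 kg.
Tool frame: the origin (TCP) lies on the centre line of the jaws, within the pads' length; the fingertips stand 8 mm ahead of it and the grasp point (between the pads) lies 11 mm behind it; z points along the fingers, y is the direction in which the jaws open and shut (so a half turn about z gives the same grasp; the last joint's range is limited). The gripper opens to 85 mm and grips with 20 to 120 N. Pads are 22 mm wide; open, the fingers measure 114 mm over their backs; the gripper's body (76 mm by 85 mm) begins 54 mm behind the grasp point. The pads swing forward as they close: fully open they stand 13 mm farther back than shut.
Start: joints at [1.253, 0.707, -0.028, 1.485, 0.022, 0.951, -0.075], TCP at [0.157, -0.553, 0.239] pointing down, gripper open.
Joint ranges: [-2.71, 2.71], [-0.32, 2.16], [-1.57, 1.52], [0, 2.45], [-1.46, 4.6], [0, 2.02], [-2.83, 2.83]. Speed limits (rad/s): [1.89, 1.89, 2.57, 2.57, 3.01, 3.01, 3.01].

### API

Orientations are given as a unit quaternion [w, x, y, z].
In Python, from rig import telemetry, imaging, arm gives the robot as it stands.
- The arm moves only by the tool step_arm, never from a script. Its argument "steps" is one flat list of numbers, 6 for each row, row after row: the shift along the tool's x, y, z as a fraction of full scale, then the turn, a rotation vector about the tool's x, y, z as a fraction of full scale. In form: [tx, ty, tz, wx, wy, wz, tx, ty, tz, wx, wy, wz, ...]. A call has 1 to 20 rows; each row shifts and turns the pose as measured when the row begins, along the tool's axes as they then stand; what a row does not reach is not made up. Full scale, the value 1, is 3 cm for a shift and 0.08 rad for a turn. A row lasts 1/12 s, in which the tool goes at most 41.7 mm and 7.16 degrees, less where a joint would pass 70% of its speed; a pose out of reach is approached as far as the arm can. A call with a number of a shift or a turn outside -1 to 1 is refused whole. A call with a gripper value outside its range is refused whole. "grip" is the closure, from 0 (fully open) to 1 (shut), set as the call begins (left out, the last holds). The fingers move at their own pace and stop on an object; "grip_force" is the grip in N (left out, the last holds). Time passes only in rows, so rows that do not move let the fingers close. It gives the time, the measured TCP pose, the force and the opening at its end, in the units of the state.
- telemetry.sense(): the state, without advancing time (a new reading comes with each control period).
- imaging.grab_frame(name): name is "scene" or "top" or "wrist"; returns (picture, depth): 420x560x3 uint8, red, green, blue; 420x560 float32, m along the optical axis (not along the pixel's ray), 0 where there is no reading.
- imaging.camera_params(name): a dict with "camera_matrix" (3x3 intrinsics, pixels), "R" (3x3) and "t" (3): a world point X has camera coordinates R X + t; the wrist camera has in their place "tool_from_camera" (4x4, takes a point from camera to tool coordinates, whose origin is the TCP and whose axes are the flange's). Camera axes: x right, y down, z forward; pixel columns grow to the right and rows downward; lengths in m; the calibration is good to about 2 mm. The wrist camera is an equidistant fisheye: a pixel r from the principal point sees the ray r / f radians off the axis. A picture is of the moment at which its call begins: read the wrist's pose just before it. camera_params takes no time and is no camera call.
- arm.finish_job(): hands the job in, once; it reports no verdict.
Trained networks look in the newest picture that a camera, given by its name, has taken for a name from the list of things; names that differ only in an ending like _2 or _b are one class to them, and where a whole thing is asked for, a point or a joint stands for the part that bears it (a point fixed in the world has none). Each returns a list of dicts, best first, with "score" (0 to 1); they miss things now and then, are a little off and sometimes report something else, mostly with a low value. They report only what shows in the picture. A call takes as long as a camera call. They do not tell look-alikes from the thing itself.
- imaging.recognise(camera, label): "box" ([centre column, centre row, width, height] in pixels, round what is visible of it).
- imaging.tip_of(camera, label): "location" ([row, column] in pixels: a listed point, or the origin of a listed thing).
The state is a dict: "clock": time; "qpos": joint angles; "dq": joint speeds; "tau": joint torques, N m; "ee_pos": TCP position; "orientation": TCP orientation; "contact_force": force on the tool from outside, world axes, zero at the start; "torque": the same for the moment, N m; "finger_gap": finger opening in m.
Only numpy, scipy, OpenCV 4.12 (cv2) and the standard library are available. Lean on these libraries where they do the work, as an engineer would, in place of code of your own. Each camera call takes 0.05 s, during which the arm holds its last target.

### The job

Drop the spare filter cartridge into the clear upright filter tube, on top of the one stuck part-way down. Then take the wooden pusher and press the two down the tube, without hammering, until the lower one bottoms out on the tube floor, and lean on the pusher firmly there for a second to be sure. Stand the pusher upright on its cork coaster again, and leave the other things on the counter where they are.

Things in the scene. Friction and masses are not known exactly. Their poses are not given: they have to be found in the camera images.
- housing: water-filter housing, fixed to the counter: a round grey plastic foot (diameter 110 mm, 10 mm thick) carrying an upright clear plastic tube, outer diameter 60 mm, inner diameter 50 mm (wall 5 mm), open at the top. The tube's rim is 170 mm above the counter, its inner floor (top of the foot) 10 mm above the counter. Origin: centre of the foot's underside; z up
- tube_mouth (a point): centre of the tube's mouth, level with the rim, 170 mm above the counter
- tube_floor (a point): centre of the tube's inner floor, 10 mm above the counter, where the lower cartridge must come to rest; firm rubber, which yields about 1 mm per 8 N of push and springs back. 8 N is only drag; a firm push, by which the stop is felt, is 15 to 25 N; over 45 N is hammering
- lower_top (a point): centre of the top face of the lower cartridge (diameter 44 mm, 60 mm long, white, grey band), upright in the tube. It starts stuck 20 to 45 mm above the floor, drags with about 8 N all the way down, stays where it is left, and stops on the floor, this point then being 60 mm above it
- upper: spare filter cartridge, loose, standing upright on the counter: diameter 44 mm, 60 mm long, lower edge chamfered 3 mm, about 0.1 kg, white with a grey band. It fits loosely in the tube (3 mm all round) and drops freely onto the lower one. Origin: centre of its underside; z along its axis, up
- upper_top (a point): centre of the top face of the spare cartridge, 60 mm above its underside. With both cartridges home it lies 130 mm above the counter, 40 mm below the rim
- pusher: wooden pusher, loose, upright on the coaster: 180 mm tall, about 0.14 kg. From below: flat round foot, diameter 38 mm (to 14 mm height), shaft of diameter 24 mm, a collar of diameter 40 mm from 118 to 126 mm height whose flat top the fingertips can bear on, then the 24 mm grip up to 180 mm. Origin: centre of the foot's underside; z up the shaft
- coaster: round cork coaster stuck to the counter, diameter 90 mm, 5 mm thick. Origin: centre of its underside
- bento: bystander: clear plastic two-tier bento box with white lids, 110 x 170 mm, 98 mm high, loose. Origin: centre of its underside
- penbin: bystander: red plastic tilt-out pen bin with pens, 90 x 150 mm, 110 mm high (pens to 160 mm), loose. Origin: centre of its underside
- bookmark: bystander: flat stainless steel spoon-shaped bookmark, about 125 mm long along its x axis, 36 mm wide at the bowl, 5 mm thick, lying loose. Origin: its underside, near the middle
- cup: bystander: white ceramic cup with a handle, rim diameter 80 mm, 85 mm high, loose. Origin: centre of its underside
- clip: bystander: green plastic binder clip, 51 mm wide along y, 57 mm long with its wire handles, 18 mm high, lying loose. Origin: centre of the clip's underside
- jar: bystander: amber glass jar with a white cap, diameter 60 mm, 100 mm high, loose. Origin: centre of its underside
- can: bystander: can, diameter 74 mm, 110 mm high, loose. Origin: centre of its underside
Mind the look-alikes: they are no part of the job. Of the things shaped like the upper, the white one is meant. There is more than one size of the pusher; the one meant has the size given above.

How it is judged:
On the way, in this order (a step that is already met when the one before it is completed fails the run):
1. the spare cartridge is in the tube, on its axis, and let go (horizontal distance between upper and tube_mouth below 0.01 m and z of upper in the frame of tube_mouth below -0.03 m and angle between upper's own z axis and vertical below 0.2 rad and contact force between the fingers and upper below 0.1 N), for 0.1 s.
2. both cartridges are home and the pusher bears on them with more than 12 N for 0.3 s (z of lower_top in the frame of tube_floor below 0.0625 m and z of upper_top in the frame of tube_floor below 0.124 m and contact force between pusher and upper above 12 N), for 0.3 s.
At the end, for the whole second after the job is handed in: the lower cartridge sits on the tube floor (within 2.5 mm) with the spare one on top of it in the tube (its top within 4 mm of home), and the pusher stands upright (within 3 degrees), at rest, on the coaster with its axis within 35 mm of the coaster's centre (z of lower_top in the frame of tube_floor below 0.0625 m and z of upper_top in the frame of tube_floor below 0.124 m and horizontal distance between upper and tube_mouth below 0.01 m and angle between upper's own z axis and vertical below 0.2 rad and horizontal distance between pusher and coaster below 0.035 m and angle between pusher's own z axis and vertical below 0.06 rad and z of pusher in the frame of coaster between 0.002 and 0.01 m and linear speed of pusher below 0.02 m/s); the robot touches nothing.
It fails at once if the pusher hammers the cartridges with more than 45 N (contact force between pusher and upper above 45 N).
It fails at once if a bystander is moved by more than 30 mm (distance of any of bento, penbin, bookmark, cup, clip, jar, can from where it was at the start of the episode above 0.03 m).
It also fails if it takes over 69 s, if anything falls off the work surface, if the arm or the gripper's body presses on something with over 40 N, if the wrist force passes 120 N, or if a joint passes its speed limit or range.

## Working session

There is one attempt and no reset: what is moved stays moved. The work goes in short steps, Python scripts to look and compute and a tool call to move; the robot and the scene stay as the last step left them, time stands still between calls to the robot, and variables do not carry over. Pictures are saved under pics/ and viewed, and the job is handed in when it is done.

Besides the shell and the picture viewer there is one more tool, called after "Call:" by a JSON object that holds its "name" and its "arguments", one argument or row to a line. step_arm: Moves the arm, as the interface text tells. Its arguments: {"type":"object","properties":{"steps":{"type":"array","items":{"type":"number"}},"grip":{"type":"number"},"grip_force":{"type":"number"}},"required":["steps"]}

```bash
ls; mkdir -p pics; cat > h.py <<'E'
import numpy as np, cv2
from rig import telemetry, imaging, arm
def save(n,p): cv2.imwrite('pics/'+n+'.png',cv2.cvtColor(p,cv2.COLOR_RGB2BGR))
def world(cam,u,v,d):
    c=imaging.camera_params(cam);K=np.array(c['camera_matrix']);R=np.array(c['R']);t=np.array(c['t'])
    p=np.linalg.inv(K)@np.array([u,v,1.])*d
    return R.T@(p-t)
def cloud(cam,depth):
    c=imaging.camera_params(cam);K=np.array(c['camera_matrix']);R=np.array(c['R']);t=np.array(c['t'])
    h,w=depth.shape;u,v=np.meshgrid(np.arange(w),np.arange(h))
    p=np.stack([(u-K[0,2])/K[0,0]*depth,(v-K[1,2])/K[1,1]*depth,depth],-1)
    return (p-t)@R
def ray(cam,u,v,z):
    a=world(cam,u,v,0.);b=world(cam,u,v,1.);s=(z-a[2])/(b[2]-a[2]);return a+s*(b-a)
def proj(cam,X):
    c=imaging.camera_params(cam);p=np.array(c['camera_matrix'])@(np.array(c['R'])@np.array(X)+np.array(c['t']));return p[:2]/p[2]
E
python3 - <<'E'
from h import *
print(telemetry.sense())
for n in ['scene','top','wrist']:
    p,d=imaging.grab_frame(n);save(n+'0',p);np.save(n+'0.npy',d);print(n,imaging.camera_params(n))
    if n!='wrist':
        for l in ['housing','tube_mouth','upper','pusher','coaster','lower_top']:
            print(l,[(round(r['score'],2),np.round(r['box']).tolist()) for r in imaging.recognise(n,l)] if l not in('tube_mouth','lower_top') else '', [(round(r['score'],2),np.round(r['location']).tolist()) for r in imaging.tip_of(n,l)])
E
```

```text
pics
{'clock': 0.0, 'qpos': array([ 1.25328753,  0.70711224, -0.02763611,  1.48496065,  0.02198034,
        0.95089601, -0.07548193]), 'dq': array([-0.00123424,  0.00063206,  0.00088844,  0.00072914,  0.00230052,
       -0.00195553, -0.00100806]), 'tau': array([ 1.97245718e-03, -8.83196497e+01,  1.23530097e+00, -2.36159760e+01,
        1.70223688e-02,  6.61664424e-03, -7.57543080e-05]), 'ee_pos': array([ 0.15653553, -0.55303399,  0.238831  ]), 'orientation': array([-5.32035443e-04,  9.90504689e-01,  1.37477895e-01, -7.64936212e-05]), 'contact_force': array([-0.75689196,  0.60863479, -0.40917115]), 'torque': array([-0.00284237,  0.00507974, -0.01125525]), 'finger_gap': 0.0852027299462161}
scene {'camera_matrix': array([[535.26635395,   0.        , 279.61347431],
       [  0.        , 535.26635395, 205.99443538],
       [  0.        ,   0.        ,   1.        ]]), 'R': array([[-0.34905499,  0.93701363, -0.01288673],
       [ 0.75198018,  0.27186777, -0.60051121],
       [-0.55918371, -0.21930201, -0.79951249]]), 't': array([ 0.19242734, -0.31994866,  1.66756237])}
housing [(0.74, [370
[... 1235 characters left out ...]
er [(0.81, [259.0, 243.0, 35.0, 39.0]), (0.41, [181.0, 255.0, 50.0, 43.0])] [(0.74, [242.0, 259.0]), (0.65, [233.0, 376.0])]
lower_top  [(0.6, [252.0, 175.0])]
wrist {'camera_matrix': array([[325.1922621 ,   0.        , 279.32319849],
       [  0.        , 325.1922621 , 206.95372062],
       [  0.        ,   0.        ,   1.        ]]), 'tool_from_camera': array([[ 1.15177613e-04, -9.48989724e-01, -3.15306980e-01,
         8.15318095e-02],
       [ 9.99999724e-01, -1.21941267e-04,  7.32297748e-04,
         6.37200490e-04],
       [-7.33391970e-04, -3.15306977e-01,  9.48989448e-01,
        -1.35443863e-01],
       [ 0.00000000e+00,  0.00000000e+00,  0.00000000e+00,
         1.00000000e+00]])}
```

View pics/scene0.png

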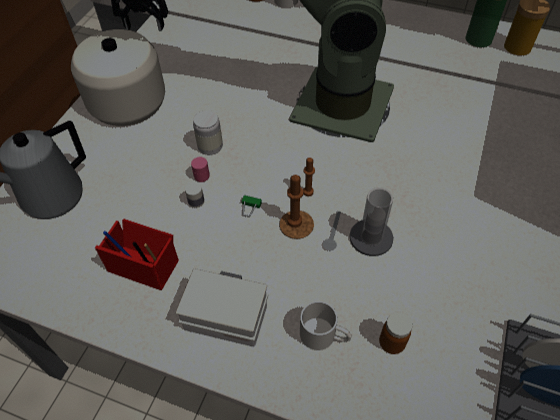

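View pics/top0.png

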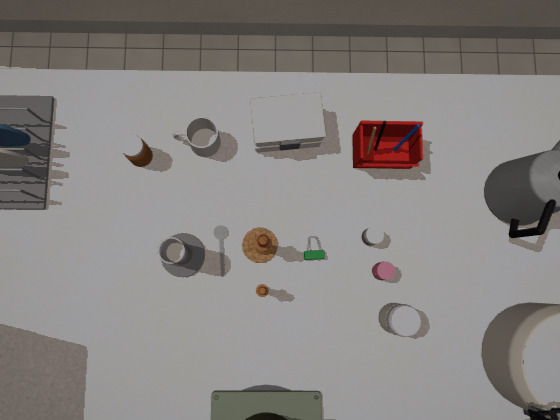

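```bash
python3 - <<'E'
from h import *
s=cv2.imread('pics/scene0.png');cv2.imwrite('pics/scrop.png',cv2.resize(s[140:260,150:420],None,fx=2.9,fy=2.9,interpolation=cv2.INTER_CUBIC))
s=cv2.imread('pics/top0.png');cv2.imwrite('pics/tcrop.png',cv2.resize(s[200:310,140:410],None,fx=2.9,fy=2.9,interpolation=cv2.INTER_CUBIC))
def P(l,cam,r,c,z): print(l,cam,np.round(ray(cam,c,r,z),3))
P('mouth','top',251,169,.17);P('mouth','scene',197,383,.17)
P('house','top',258,183,0);P('house','scene',237,368,0)
P('upA','top',273,384,0);P('upB','top',239,369,0);P('upA','scene',204,196,0);P('upB','scene',179,205,0)
P('pushA','top',244,260,.005);P('pushB','top',292,260,0);P('pushA','scene',221,293,.005);P('pushB','scene',191,312,0)
P('coaster','top',242,259,0);P('coaster','scene',222,295,0)
E
```

```text
mouth top [0.455 0.215 0.17 ]
mouth scene [0.454 0.22  0.17 ]
house top [0.449 0.211 0.   ]
house scene [0.456 0.206 0.   ]
upA top [ 0.414 -0.294  0.   ]
upB top [ 0.499 -0.259  0.   ]
upA scene [ 0.511 -0.255  0.   ]
upB scene [ 0.423 -0.269  0.   ]
pushA top [0.485 0.018 0.005]
pushB top [0.366 0.017 0.   ]
pushA scene [0.478 0.01  0.005]
pushB scene [0.362 0.024 0.   ]
coaster top [0.49 0.02 0.  ]
coaster scene [0.476 0.015 0.   ]
```

View crops.

View pics/scrop.png

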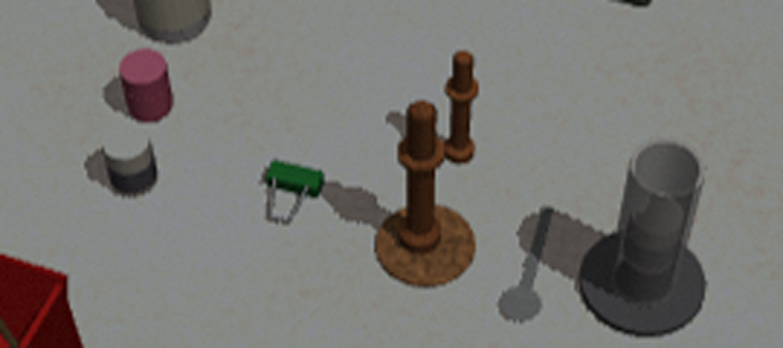

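View pics/tcrop.png

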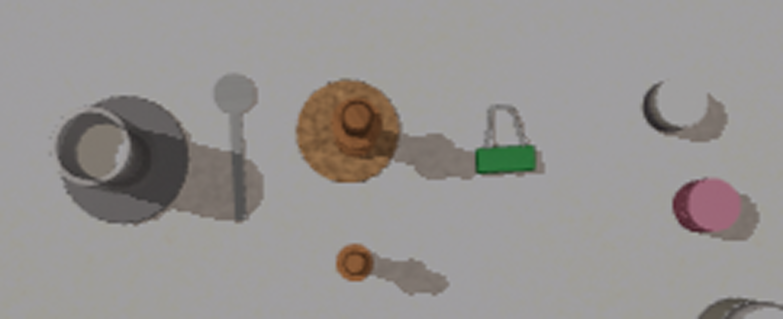

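```bash
python3 - <<'E'
from h import *
from scipy.optimize import least_squares
for cam in ['scene','top']:
    d=np.load(cam+'0.npy');W=cloud(cam,d);W[d==0]=np.nan
    for n,(x,y),r in [('upper',(.505,-.258),.035),('pink',(.417,-.28),.035),('push',(.482,.015),.05),('push2',(.364,.02),.04),('tube',(.455,.212),.05)]:
        m=(np.hypot(W[...,0]-x,W[...,1]-y)<r)&(W[...,2]>.02)
        P=W[m]
        zt=np.percentile(P[:,2],97)
        T=P[P[:,2]>zt-.008]
        print(cam,n,len(P),'zmax',round(zt,3),'topmed',np.round(np.median(T,0),3),'ext',np.round(np.ptp(T,axis=0),3))
E
```

```text
scene upper 325 zmax 0.064 topmed [ 0.504 -0.257  0.06 ] ext [0.044 0.044 0.01 ]
scene pink 313 zmax 0.064 topmed [ 0.419 -0.282  0.06 ] ext [0.046 0.046 0.011]
scene push 547 zmax 0.185 topmed [0.481 0.014 0.183] ext [0.021 0.023 0.012]
scene push2 245 zmax 0.136 topmed [0.373 0.015 0.134] ext [0.019 0.015 0.009]
scene tube 1321 zmax 0.17 topmed [0.456 0.213 0.168] ext [0.062 0.059 0.015]
top upper 318 zmax 0.063 topmed [ 0.506 -0.258  0.059] ext [0.042 0.043 0.011]
top pink 331 zmax 0.062 topmed [ 0.42  -0.283  0.058] ext [0.043 0.044 0.01 ]
top push 255 zmax 0.185 topmed [0.479 0.012 0.183] ext [0.022 0.022 0.01 ]
top push2 135 zmax 0.135 topmed [0.372 0.013 0.133] ext [0.015 0.016 0.008]
top tube 827 zmax 0.17 topmed [0.457 0.21  0.168] ext [0.057 0.06  0.012]
```

```bash
python3 - <<'E'
from h import *
d=np.load('top0.npy');W=cloud('top',d)
for n,(a,b,c,e) in {'pot':(480,300,559,410),'can':(385,300,425,340)}.items():
    P=W[b:e,a:c].reshape(-1,3);P=P[P[:,2]>.03];print(n,np.round([P.min(0),P.max(0)],3))
d=np.load('scene0.npy');W=cloud('scene',d)
for n,(a,b,c,e) in {'pot':(70,30,165,125),'can':(190,105,225,155)}.items():
    P=W[b:e,a:c].reshape(-1,3);P=P[P[:,2]>.03];print(n,np.round([P.min(0),np.median(P,0),P.max(0)],3))
# refine: circle fits
from scipy.optimize import least_squares
def fit(P,r):
    s=least_squares(lambda q:np.hypot(P[:,0]-q[0],P[:,1]-q[1])-r,np.median(P[:,:2],0),loss='soft_l1',f_scale=.002);return np.round(s.x,4)
W={c:cloud(c,np.load(c+'0.npy')) for c in('scene','top')}
for c in W:
    for n,x,y,r,z0,z1 in [('upper',.505,-.258,.022,.01,.05),('coll',.48,.013,.02,.118+.003,.131),('grip',.48,.013,.012,.137,.178),('tube',.456,.211,.03,.05,.16)]:
        w=W[c];m=(np.hypot(w[...,0]-x,w[...,1]-y)<r+.01)&(w[...,2]>z0)&(w[...,2]<z1);print(c,n,m.sum(),fit(w[m],r))
    img=cv2.imread(f'pics/{c}0.png');w=W[c];hsv=cv2.cvtColor(img,cv2.COLOR_BGR2HSV)
    m=(np.hypot(w[...,0]-.485,w[...,1]-.013)<.07)&(w[...,2]<.012)&(hsv[...,1]>80);P=w[m];
    (cc,rr)=cv2.minEnclosingCircle(P[:,:2].astype(np.float32));print(c,'coaster',cc,rr,np.median(P[:,2]))
E
```

```text
pot [[ 0.099 -0.639  0.03 ]
 [ 0.381  0.02   1.217]]
can [[ 0.27  -0.346  0.03 ]
 [ 0.381  0.02   1.217]]
pot [[ 0.066 -0.909  0.03 ]
 [ 0.274 -0.59   0.172]
 [ 1.24   0.272  1.144]]
can [[ 0.269 -0.345  0.03 ]
 [ 0.323 -0.299  0.096]
 [ 1.24   0.272  1.144]]
scene upper 158 [ 0.5327 -0.235 ]
scene coll 68 [0.4739 0.0103]
scene grip 112 [0.4769 0.0131]
scene tube 920 [0.4558 0.2121]
scene coaster (0.4825040400028229, 0.022065578028559685) 0.04599068686366081 0.004741192955647509
top upper 75 [ 0.5052 -0.2597]
top coll 99 [0.4825 0.0122]
top grip 15 [0.4795 0.0122]
top tube 574 [0.4559 0.2061]
top coaster (0.48310089111328125, 0.018821462988853455) 0.044555868953466415 0.0034679231489835286
```

```bash
cat >> h.py <<'E'
from scipy.spatial.transform import Rotation as Ro
def togo(tgt,yaw=None):
    s=telemetry.sense();q=s['orientation'];R=Ro.from_quat([q[1],q[2],q[3],q[0]]).as_matrix()
    d=R.T@(np.array(tgt)-s['ee_pos']);x=R[:,0]
    out=np.round(d/.03,2)
    z=R[:,2];rv=R.T@np.cross(z,[0,0,-1])
    print('t',round(s['clock'],2),'pos',np.round(s['ee_pos'],4),'shift fs',out,'tilt fs',np.round(rv/.08,2),'yawx',round(np.degrees(np.arctan2(x[1],x[0])),1),'q',np.round(s['qpos'],2),'F',np.round(s['contact_force'],1),'gap',round(s['finger_gap'],4))
E
python3 -c "
from h import *
togo([.504,-.2575,.239])"
```

```text
t 1.15 pos [ 0.1566 -0.5532  0.2393] shift fs [ 1.383e+01 -6.330e+00  1.000e-02] tilt fs [-0. -0.  0.] yawx 15.8 q [ 1.25  0.71 -0.03  1.48  0.02  0.95 -0.08] F [-0.4 -0.3  0.5] gap 0.0851
```

Call:
{"name": "step_arm", "arguments": {
  "steps": [0,-0.3,-1,0,0,0,0,-1,-1,0,0,0,0,-1,-1,0,0,0,0.5,-1,-0.5,0,0,0,1,-0.6,0,0,0,0,1,-0.5,0,0,0,0,1,-0.3,0,0,0,0,1,-0.3,0,0,0,0,1,-0.3,0,0,0,0,1,-0.3,0,0,0,0,1,-0.3,0,0,0,0,1,-0.2,0.2,0,0,0,1,-0.2,0.2,0,0,0,1,-0.2,0.2,0,0,0,1,-0.2,0.2,0,0,0],
  "grip": 0
}}

```text
clock: 2.4
ee_pos: [0.4406, -0.2556, 0.3264]
orientation: [0.003, 0.991, 0.132, 0.002]
contact_force: [-0.1, -0.5, 0.8]
finger_gap: 0.0851
```

```bash
python3 -c "
from h import *
togo([.505,-.2575,.12])"
```

```text
t 2.4 pos [ 0.4406 -0.2556  0.3264] shift fs [2.04 0.58 6.89] tilt fs [ 0.07 -0.03  0.  ] yawx 15.2 q [ 0.5   0.51 -0.07  1.57  0.04  1.06 -0.89] F [-0.1 -0.5  0.8] gap 0.0851
```

Call:
{"name": "step_arm", "arguments": {
  "steps": [0.8,0.2,0.8,0,0,0,0.8,0.2,0.8,0,0,0,0.5,0.1,0.8,0,0,0,0,0,0.8,0,0,0,0,0,0.8,0,0,0,0,0,0.6,0,0,0,0,0,0,0,0,0]
}}

```text
clock: 2.98
ee_pos: [0.5156, -0.2474, 0.1812]
orientation: [0.002, 0.991, 0.137, 0.003]
contact_force: [0.5, -0.2, -0.4]
finger_gap: 0.0855
```

```bash
cat >> h.py <<'E'
def wristproj(X):
    # world points -> wrist pixels at present pose
    s=telemetry.sense();q=s['orientation'];R=Ro.from_quat([q[1],q[2],q[3],q[0]]).as_matrix()
    c=imaging.camera_params('wrist');T=np.array(c['tool_from_camera']);K=np.array(c['camera_matrix'])
    X=np.atleast_2d(X);t=(X-s['ee_pos'])@R;p=(t-T[:3,3])@T[:3,:3]
    r=np.hypot(p[:,0],p[:,1]);th=np.arctan2(r,p[:,2]);k=K[0,0]*th/np.maximum(r,1e-9)
    return np.c_[K[0,2]+k*p[:,0],K[1,2]+k*p[:,1]]
def ringp(x,y,z,r): a=np.linspace(0,2*np.pi,60);return np.c_[x+r*np.cos(a),y+r*np.sin(a),0*a+z]
def wlook(name,rings):
    pr=[wristproj(ringp(*r)) for r in rings]
    p,d=imaging.grab_frame('wrist');p=p.copy()
    save(name+'_raw',p)
    for u in pr: cv2.polylines(p,[np.round(u).astype(np.int32)],True,(255,255,0),1)
    save(name,p)
E
python3 -c "
from h import *
togo([.505,-.2575,.12])
wlook('w1',[(.505,-.2575,.06,.022),(.505,-.2575,0,.022)])"
```

```text
t 2.98 pos [ 0.5156 -0.2474  0.1812] shift fs [-0.44  0.22  2.04] tilt fs [ 0.06 -0.08  0.  ] yawx 15.7 q [ 0.42  0.77 -0.06  1.58  0.06  0.78 -0.96] F [ 0.5 -0.2 -0.4] gap 0.0855
```

View pics/w1.png

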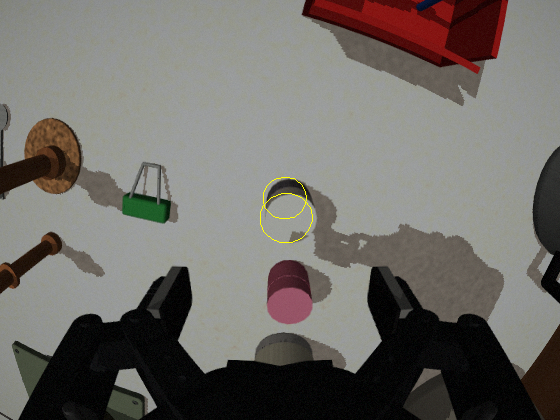

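```bash
python3 - <<'E'
import cv2,numpy as np
a=cv2.imread('pics/w1_raw.png')[165:255,245:335];b=cv2.imread('pics/w1.png')[165:255,245:335]
f=lambda i:cv2.resize(np.clip((i.astype(float)-20)*1.5,0,255).astype(np.uint8),None,fx=4.3,fy=4.3,interpolation=cv2.INTER_CUBIC)
cv2.imwrite('pics/w1c.png',np.hstack([f(a),f(b)]))
E
```

```text
(no output)
```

View pics/w1c.png

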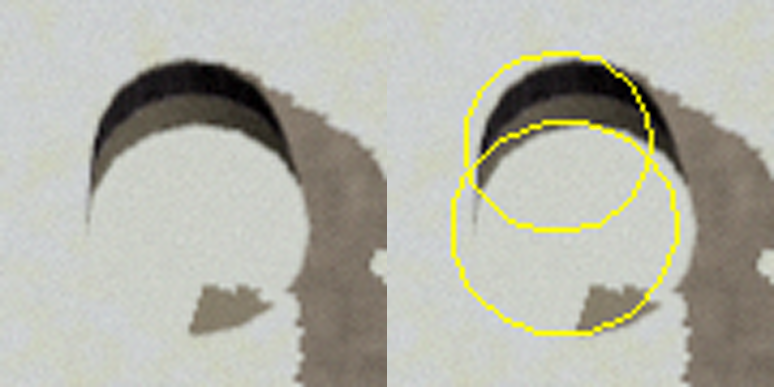

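```bash
python3 -c "
from h import *
togo([.505,-.26,.046])"
```

```text
t 3.03 pos [ 0.5161 -0.2476  0.1829] shift fs [-0.5   0.27  4.56] tilt fs [ 0.08 -0.09  0.  ] yawx 15.7 q [ 0.42  0.77 -0.06  1.58  0.06  0.79 -0.96] F [0.2 0.6 0.1] gap 0.0849
```

Call:
{"name": "step_arm", "arguments": {
  "steps": [-0.4,0.2,0.3,0.08,-0.09,0,-0.1,0.07,0.8,0,0,0,0,0,0.8,0,0,0,0,0,0.6,0,0,0,0,0,0,0,0,0]
}}

```text
clock: 3.45
ee_pos: [0.5037, -0.2642, 0.111]
orientation: [0.002, 0.991, 0.136, 0.003]
contact_force: [-1.9, -0.1, -0.6]
finger_gap: 0.0853
```

```bash
python3 -c "
from h import *
togo([.505,-.26,.046])"
```

```text
t 3.45 pos [ 0.5037 -0.2642  0.111 ] shift fs [ 0.07 -0.14  2.17] tilt fs [ 0.07 -0.06 -0.  ] yawx 15.6 q [ 0.46  0.87 -0.06  1.65  0.08  0.61 -0.95] F [-1.9 -0.1 -0.6] gap 0.0853
```

Call:
{"name": "step_arm", "arguments": {
  "steps": [0.05,-0.12,0.5,0.07,-0.06,0,0,0,0.6,0,0,0,0,0,0.5,0,0,0,0,0,0.4,0,0,0,0,0,0,0,0,0]
}}

```text
clock: 3.87
ee_pos: [0.5054, -0.265, 0.0562]
orientation: [0.003, 0.991, 0.134, 0.003]
contact_force: [-0.5, 0.4, -1.2]
finger_gap: 0.0858
```

```bash
python3 -c "
from h import *
togo([.505,-.26,.046])"
```

```text
t 3.87 pos [ 0.5054 -0.265   0.0562] shift fs [ 0.03 -0.17  0.34] tilt fs [ 0.07 -0.06  0.  ] yawx 15.4 q [ 0.45  0.96 -0.05  1.67  0.09  0.5  -0.96] F [-0.5  0.4 -1.2] gap 0.0858
```

Call:
{"name": "step_arm", "arguments": {
  "steps": [0,-0.17,0.2,0.08,-0.08,0,0,-0.17,0.2,0.08,-0.08,0,0,-0.05,0,0.05,-0.05,0,0,0,0,0,0,0]
}}

```text
clock: 4.2
ee_pos: [0.5029, -0.2537, 0.0465]
orientation: [-0.004, 0.991, 0.134, -0.006]
contact_force: [1.1, -0.4, 0.2]
finger_gap: 0.0854
```

```bash
python3 -c "
from h import *
togo([.505,-.26,.046])"
```

```text
t 4.2 pos [ 0.5029 -0.2537  0.0465] shift fs [0.01 0.22 0.01] tilt fs [-0.13  0.14 -0.  ] yawx 15.4 q [ 0.44  0.98 -0.05  1.68  0.08  0.5  -0.97] F [ 1.1 -0.4  0.2] gap 0.0854
```

Call:
{"name": "step_arm", "arguments": {
  "steps": [0,0.15,0,-0.1,0.1,0,0,0,0,0,0,0]
}}

```text
clock: 4.37
ee_pos: [0.5047, -0.2584, 0.0472]
orientation: [-0.0, 0.991, 0.134, -0.001]
contact_force: [0.9, -0.9, -0.5]
finger_gap: 0.085
```

```bash
python3 -c "
from h import *
togo([.505,-.26,.046])"
```

```text
t 4.37 pos [ 0.5047 -0.2584  0.0472] shift fs [-0.    0.05  0.04] tilt fs [-0.01  0.02  0.  ] yawx 15.4 q [ 0.44  0.98 -0.05  1.68  0.09  0.49 -0.96] F [ 0.9 -0.9 -0.5] gap 0.085
```

Aligned; close.

Call:
{"name": "step_arm", "arguments": {
  "steps": [0,0,0,0,0,0,0,0,0,0,0,0,0,0,0,0,0,0,0,0,0,0,0,0,0,0,0,0,0,0,0,0,0,0,0,0,0,0,0,0,0,0,0,0,0,0,0,0],
  "grip": 1,
  "grip_force": 40
}}

```text
clock: 5.03
ee_pos: [0.5049, -0.259, 0.0484]
orientation: [0.0, 0.991, 0.134, -0.0]
contact_force: [0.2, 0.4, 1.1]
finger_gap: 0.0427
```

```bash
python3 -c "
from h import *
togo([.505,-.26,.29])
p,d=imaging.grab_frame('wrist');save('w2',p)"
```

```text
t 5.03 pos [ 0.5049 -0.259   0.0484] shift fs [-0.01  0.03 -8.05] tilt fs [0.   0.01 0.  ] yawx 15.4 q [ 0.44  0.97 -0.05  1.68  0.09  0.49 -0.96] F [0.2 0.4 1.1] gap 0.0427
```

View pics/w2.png

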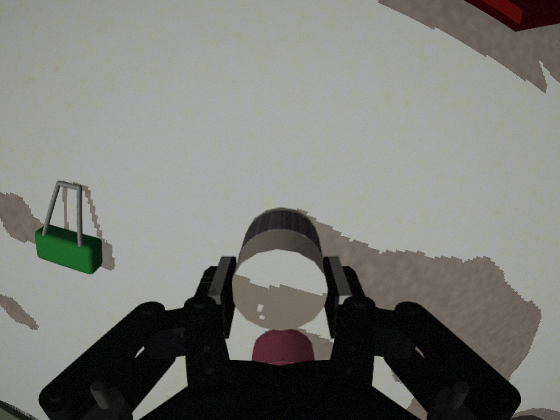

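Call:
{"name": "step_arm", "arguments": {
  "steps": [0,0,-0.5,0,0,0,0,0,-1,0,0,0,0,0,-1,0,0,0,0,0,-1,0,0,0,0,0,-1,0,0,0,0,0,-1,0,0,0,0,0,-1,0,0,0,0,0,-1,0,0,0,0,-0.5,-0.8,0,0,0,0.1,-1,-0.5,0,0,0,0.1,-1,0,0,0,0,0.1,-1,0,0,0,0,0.2,-1,0,0,0,0,0.2,-1,0,0,0,0,0.2,-1,0,0,0,0,0,0,0,0,0,0]
}}

```text
clock: 6.42
ee_pos: [0.476, -0.0565, 0.3244]
orientation: [-0.001, 0.991, 0.132, -0.001]
contact_force: [-0.7, 0.4, -0.3]
finger_gap: 0.0432
```

```bash
python3 -c "
from h import *
togo([.456,.211,.29])"
```

```text
t 6.42 pos [ 0.476  -0.0565  0.3244] shift fs [ 1.69 -8.78  1.16] tilt fs [-0.02  0.02  0.  ] yawx 15.1 q [ 0.1   0.46 -0.07  1.66  0.04  1.02 -1.29] F [-0.7  0.4 -0.3] gap 0.0432
```

Call:
{"name": "step_arm", "arguments": {
  "steps": [0.2,-0.6,0,0,0,0,0.2,-1,0,0,0,0,0.2,-1,0,0,0,0,0.2,-1,0,0,0,0,0.2,-1,0,0,0,0,0.2,-1,0.1,0,0,0,0.2,-1,0.1,0,0,0,0.2,-1,0.1,0,0,0,0.1,-0.6,0.1,0,0,0,0,0,0,0,0,0,0,0,0,0,0,0]
}}

```text
clock: 7.33
ee_pos: [0.4579, 0.2072, 0.3112]
orientation: [-0.0, 0.991, 0.133, -0.002]
contact_force: [0.8, -0.4, -0.5]
finger_gap: 0.0426
```

```bash
python3 -c "
from h import *
togo([.456,.211,.24])
wlook('w3',[(.456,.211,.17,.03),(.456,.211,.17,.025),(.456,.211,.01,.055)])
for l in ['tube_mouth','upper']:
  print(l,imaging.tip_of('wrist',l))
p,d=imaging.grab_frame('top');save('t3',p)
p,d=imaging.grab_frame('scene');save('s3',p)
"
```

```text
t 7.33 pos [0.4579 0.2072 0.3112] shift fs [-0.02 -0.13  2.37] tilt fs [-0.02  0.04 -0.  ] yawx 15.2 q [-0.44  0.52 -0.08  1.61  0.04  1.02 -1.84] F [ 0.8 -0.4 -0.5] gap 0.0426
tube_mouth [{'location': [194.5, 272.6], 'score': 0.88}, {'location': [11.8, 492.2], 'score': 0.67}]
upper [{'location': [239.8, 281.3], 'score': 0.7}]
```

View pics/w3.png

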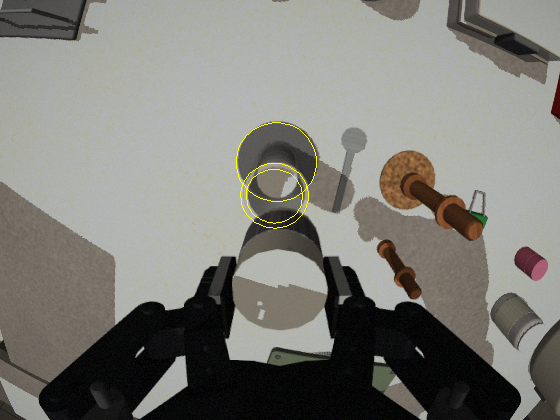

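```bash
python3 - <<'E'
import cv2,numpy as np
a=cv2.imread('pics/w3_raw.png')[115:240,215:340];b=cv2.imread('pics/w3.png')[115:240,215:340]
f=lambda i:cv2.resize(np.clip((i.astype(float)-20)*1.5,0,255).astype(np.uint8),None,fx=3.2,fy=3.2,interpolation=cv2.INTER_CUBIC)
cv2.imwrite('pics/w3c.png',np.hstack([f(a),f(b)]))
E
```

```text
(no output)
```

View pics/w3c.png

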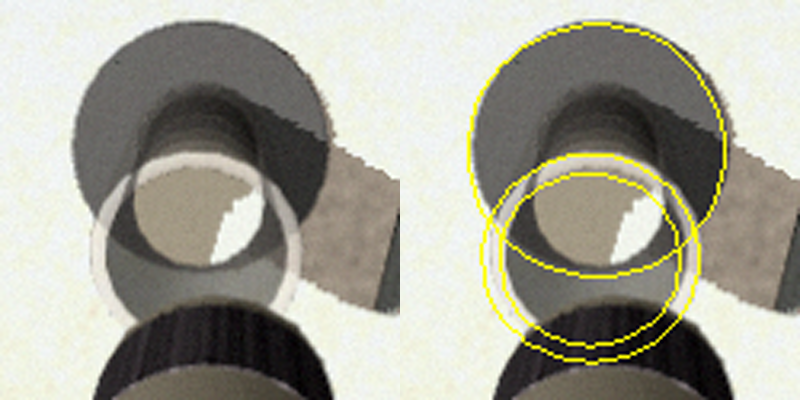

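```bash
python3 - <<'E'
from h import *
s=telemetry.sense();e=s['ee_pos'];print(e)
p=cv2.imread('pics/w3_raw.png')
for dz in(-.0484,.0116):
    u=wristproj(ringp(e[0],e[1],e[2]+dz,.022));cv2.polylines(p,[np.round(u).astype(np.int32)],True,(0,255,255),1)
u=wristproj(ringp(.456,.211,.17,.025));cv2.polylines(p,[np.round(u).astype(np.int32)],True,(0,255,255),1)
c=cv2.resize(p[140:340,200:360],None,fx=3.5,fy=3.5,interpolation=cv2.INTER_CUBIC)[:600]
cv2.imwrite('pics/w3d.png',np.clip(c.astype(float)*1.4,0,255).astype(np.uint8))
E
```

```text
[0.45845713 0.20576337 0.31161772]
```

View pics/w3d.png

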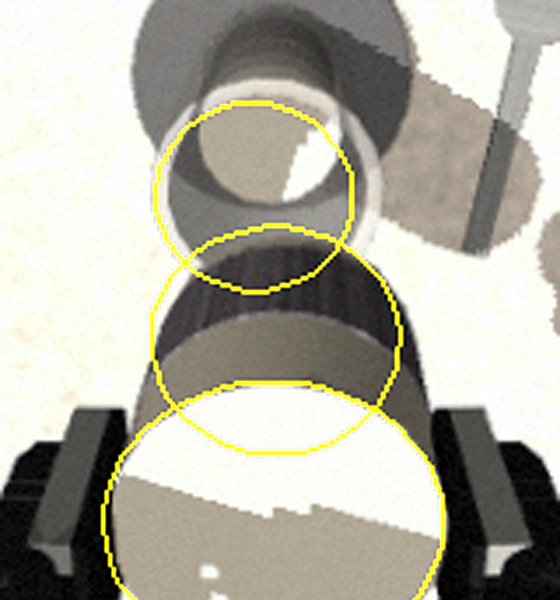

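```bash
python3 -c "
from h import *
togo([.4563,.210,.235])"
```

```text
t 7.58 pos [0.4585 0.2058 0.3116] shift fs [-0.03 -0.15  2.55] tilt fs [-0.01  0.03  0.  ] yawx 15.1 q [-0.44  0.51 -0.08  1.61  0.04  1.02 -1.84] F [ 0.2  0.1 -1.6] gap 0.0424
```

Call:
{"name": "step_arm", "arguments": {
  "steps": [-0.03,-0.15,0.4,0,0,0,0,0,0.6,0,0,0,0,0,0.7,0,0,0,0,0,0.5,0,0,0,0,0,0,0,0,0,0,0,0,0,0,0]
}}

```text
clock: 8.08
ee_pos: [0.4583, 0.2058, 0.2452]
orientation: [-0.001, 0.992, 0.128, 0.001]
contact_force: [0.1, 0.5, 0.0]
finger_gap: 0.0426
```

```bash
python3 -c "
from h import *
togo([.4563,.210,.235])"
```

```text
t 8.08 pos [0.4583 0.2058 0.2452] shift fs [-0.03 -0.15  0.34] tilt fs [-0.01 -0.02 -0.  ] yawx 14.7 q [-0.44  0.59 -0.07  1.74  0.06  0.81 -1.86] F [0.1 0.5 0. ] gap 0.0426
```

Call:
{"name": "step_arm", "arguments": {
  "steps": [-0.03,-0.17,0,0,0,0,0,0,0,0,0,0,0,0,0.34,0,0,0,0,0,0,0,0,0]
}}

```text
clock: 8.42
ee_pos: [0.4571, 0.2109, 0.2381]
orientation: [-0.001, 0.992, 0.127, 0.003]
contact_force: [-0.5, -0.5, -1.7]
finger_gap: 0.0425
```

```bash
python3 - <<'E'
from h import *
togo([.4563,.210,.235])
p0,d=imaging.grab_frame('scene');save('s4',p0)
p1,d=imaging.grab_frame('top');save('t4',p1)
s=telemetry.sense();e=s['ee_pos'];print(e)
p,d=imaging.grab_frame('wrist');save('w4',p);np.save('w4d.npy',d)
a=cv2.resize(p[140:340,200:360],None,fx=3,fy=3,interpolation=cv2.INTER_CUBIC)[:600]
b=cv2.resize(p0[150:270,330:430],None,fx=5,fy=5,interpolation=cv2.INTER_CUBIC)[:600]
b=np.vstack([b,np.zeros((600-b.shape[0],b.shape[1],3),np.uint8)]) if b.shape[0]<600 else b
save('c4',np.clip(np.hstack([a,b[:, :320]]).astype(float)*1.4,0,255).astype(np.uint8))
E
```

```text
t 8.42 pos [0.4571 0.2109 0.2381] shift fs [-0.03  0.02  0.1 ] tilt fs [-0.02 -0.07 -0.  ] yawx 14.6 q [-0.45  0.6  -0.07  1.75  0.06  0.79 -1.87] F [-0.5 -0.5 -1.7] gap 0.0425
[0.4575266  0.21099673 0.23919185]
```

View pics/c4.png

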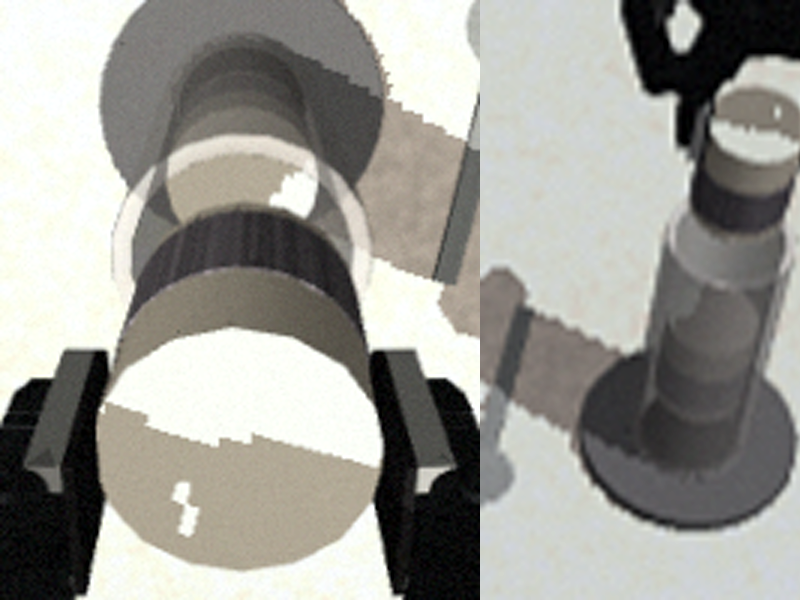

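```bash
python3 - <<'E'
from h import *
p0=cv2.imread('pics/s4.png');p1=cv2.imread('pics/t4.png')
a=cv2.resize(p0[155:260,345:405],None,fx=5.7,fy=5.7,interpolation=cv2.INTER_CUBIC)[:598]
b=cv2.resize(p1[210:300,130:205],None,fx=5.7,fy=5.7,interpolation=cv2.INTER_CUBIC)[:598]
h=max(a.shape[0],b.shape[0]);f=lambda i:np.vstack([i,np.zeros((h-i.shape[0],i.shape[1],3),np.uint8)])
cv2.imwrite('pics/c4b.png',np.hstack([f(a),f(b)]))
E
```

```text
(no output)
```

View pics/c4b.png

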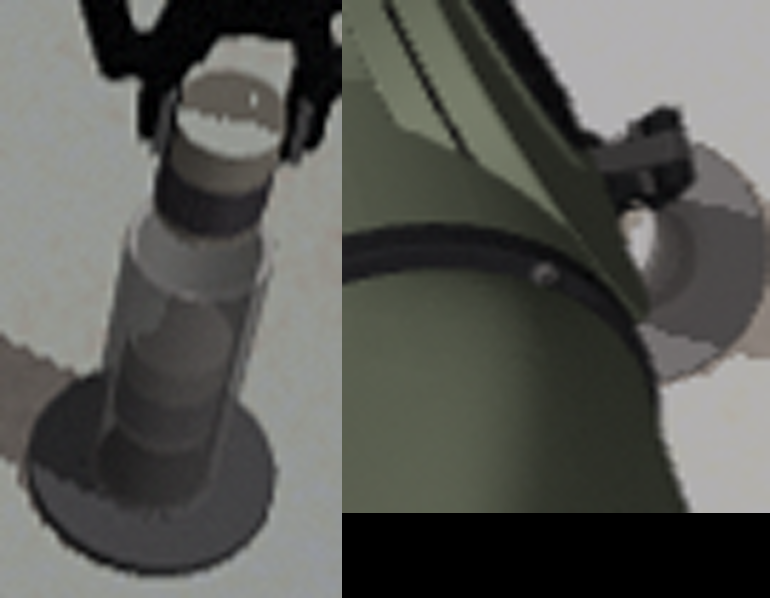

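Call:
{"name": "step_arm", "arguments": {
  "steps": [-0.03,0,0,0,-0.05,0,0,0,0,0,0,0,0,0,0.3,0,0,0,0,0,0.3,0,0,0,0,0,0.3,0,0,0,0,0,0.1,0,0,0,0,0,0,0,0,0]
}}

```text
clock: 9.15
ee_pos: [0.4572, 0.2109, 0.2082]
orientation: [-0.002, 0.992, 0.127, 0.002]
contact_force: [0.3, 0.6, -1.4]
finger_gap: 0.0427
```

```bash
python3 -c "
from h import *
togo([.4563,.210,.185])"
```

```text
t 9.15 pos [0.4572 0.2109 0.2082] shift fs [-0.04  0.02  0.77] tilt fs [-0.03 -0.07  0.  ] yawx 14.6 q [-0.46  0.64 -0.07  1.79  0.06  0.71 -1.88] F [ 0.3  0.6 -1.4] gap 0.0427
```

Call:
{"name": "step_arm", "arguments": {
  "steps": [0,0,0.3,0,0,0,0,0,0.3,0,0,0,0,0,0.15,0,0,0,0,0,0,0,0,0,0,0,0,0,0,0]
}}

```text
clock: 9.57
ee_pos: [0.4575, 0.2111, 0.1847]
orientation: [-0.002, 0.992, 0.127, 0.003]
contact_force: [-0.2, -0.2, -0.4]
finger_gap: 0.0426
```

```bash
python3 -c "
from h import *
togo([.4563,.210,.185])
p0,d=imaging.grab_frame('scene')
p,d=imaging.grab_frame('wrist')
b=cv2.resize(p0[155:260,345:405],None,fx=4,fy=4,interpolation=cv2.INTER_CUBIC)
p=p.copy();p[0:420,0:240]=b;save('c5',p)
"
```

```text
t 9.57 pos [0.4575 0.2111 0.1847] shift fs [-0.05  0.03 -0.01] tilt fs [-0.03 -0.07  0.  ] yawx 14.6 q [-0.46  0.68 -0.07  1.82  0.07  0.64 -1.88] F [-0.2 -0.2 -0.4] gap 0.0426
```

View pics/c5.png

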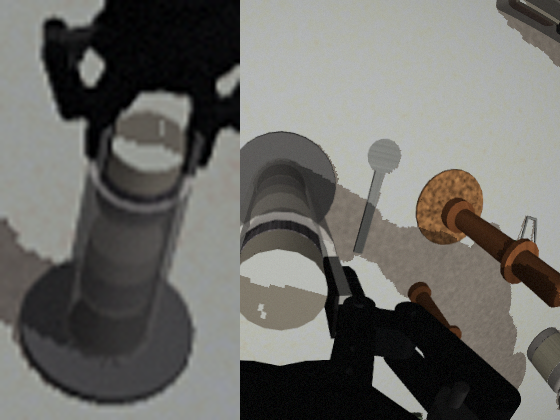

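Call:
{"name": "step_arm", "arguments": {
  "steps": [0,0,0,0,0,0,0,0,0,0,0,0,0,0,0,0,0,0,0,0,0,0,0,0,0,0,0,0,0,0,0,0,0,0,0,0],
  "grip": 0
}}

```text
clock: 10.17
ee_pos: [0.4581, 0.2114, 0.1863]
orientation: [-0.002, 0.992, 0.127, 0.004]
contact_force: [-0.0, 0.4, -0.2]
finger_gap: 0.0852
```

```bash
python3 -c "
from h import *
togo([.4563,.210,.3])
p0,d=imaging.grab_frame('scene')
p,d=imaging.grab_frame('wrist');save('w6',p)
b=cv2.resize(p0[155:260,345:405],None,fx=4,fy=4,interpolation=cv2.INTER_CUBIC)
p=p.copy()[:,180:400];save('c6',np.hstack([b,p]))
"
```

```text
t 10.17 pos [0.4581 0.2114 0.1863] shift fs [-0.04  0.02 -3.79] tilt fs [-0.04 -0.1   0.  ] yawx 14.6 q [-0.46  0.68 -0.07  1.82  0.07  0.64 -1.88] F [-0.   0.4 -0.2] gap 0.0852
```

View pics/c6.png

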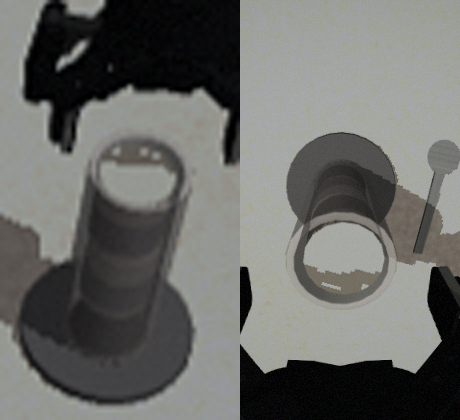

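Call:
{"name": "step_arm", "arguments": {
  "steps": [0,0,-0.6,-0.04,-0.1,0,0,0,-1,0,0,0,0,0,-1,0,0,0,0,0,-1,0,0,0,0,0,-0.8,0,0,0,0,0.8,0,0,0,0,-0.1,1,0,0,0,0,-0.1,1,0,0,0,0,-0.1,1,0,0,0,0,-0.1,1,0,0,0,0,-0.1,1,0,0,0,0,0,0.5,0,0,0,0,0,0,0,0,0,0,0,0,0,0,0,0]
}}

```text
clock: 11.43
ee_pos: [0.491, 0.0169, 0.325]
orientation: [0.0, 0.992, 0.128, -0.0]
contact_force: [-0.4, -0.1, -0.2]
finger_gap: 0.0853
```

```bash
python3 -c "
from h import *
togo([.480,.0125,.23])
wlook('w7',[(.480,.0125,.185,.012),(.48,.0125,.131,.02),(.4828,.019,.005,.045)])
p0,d=imaging.grab_frame('scene');save('s7',p0)
W=cloud('scene',d);m=(np.hypot(W[...,0]-.456,W[...,1]-.211)<.018)&(W[...,2]>.1);print('upper top z',np.percentile(W[m][:,2],[10,50,90]))
"
```

```text
t 11.43 pos [0.491  0.0169 0.325 ] shift fs [-0.39  0.05  3.17] tilt fs [0.   0.01 0.  ] yawx 14.7 q [-0.06  0.48 -0.07  1.63  0.04  1.04 -1.46] F [-0.4 -0.1 -0.2] gap 0.0853
upper top z [0.16300691 0.16519407 0.16779664]
```

View pics/w7.png

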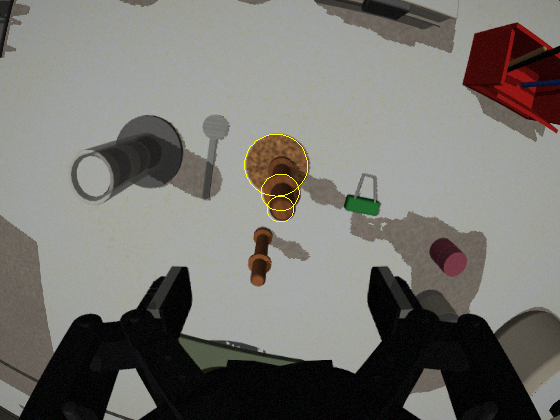

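Call:
{"name": "step_arm", "arguments": {
  "steps": [-0.4,0.05,0,0,0,0,0,0,0,0,0,0,0,0,0.7,0,0,0,0,0,0.9,0,0,0,0,0,0.9,0,0,0,0,0,0.9,0,0,0,0,0,0.7,0,0,0,0,0,0,0,0,0]
}}

```text
clock: 12.2
ee_pos: [0.4812, 0.0231, 0.1989]
orientation: [-0.002, 0.991, 0.135, 0.003]
contact_force: [0.4, -0.1, -0.1]
finger_gap: 0.0853
```

```bash
python3 -c "
from h import *
togo([.480,.0125,.141])
wlook('w8',[(.480,.0125,.185,.012),(.48,.0125,.131,.02),(.4828,.019,.005,.045)])
p=cv2.imread('pics/w8.png');cv2.imwrite('pics/w8c.png',cv2.resize(p[130:330,180:380],None,fx=3,fy=3))
"
```

```text
t 12.2 pos [0.4812 0.0231 0.1989] shift fs [-0.15  0.33  1.93] tilt fs [-0.03 -0.08  0.  ] yawx 15.5 q [-0.07  0.63 -0.07  1.88  0.07  0.63 -1.48] F [ 0.4 -0.1 -0.1] gap 0.0853
```

View pics/w8c.png

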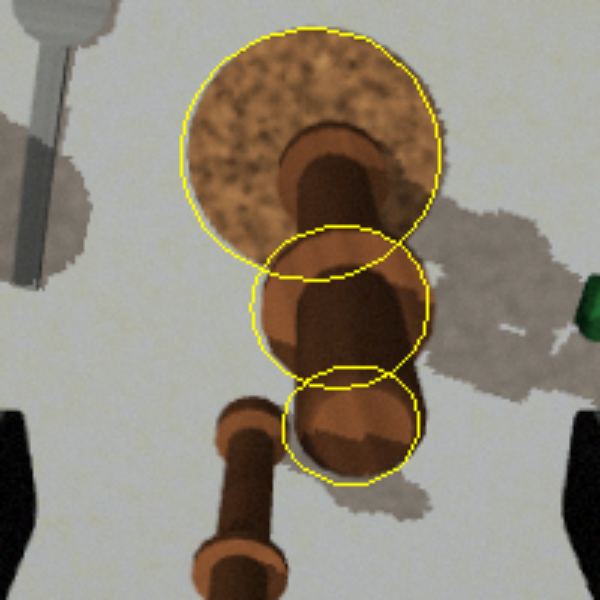

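Call:
{"name": "step_arm", "arguments": {
  "steps": [-0.15,0.35,0,-0.03,-0.08,0,0,0,0,0,0,0,0,0,0.4,0,0,0,0,0,0.5,0,0,0,0,0,0.5,0,0,0,0,0,0.3,0,0,0,0,0,0,0,0,0]
}}

```text
clock: 12.83
ee_pos: [0.4848, 0.011, 0.1565]
orientation: [0.001, 0.991, 0.135, 0.007]
contact_force: [-1.2, -0.4, -0.5]
finger_gap: 0.0853
```

```bash
python3 -c "
from h import *
togo([.480,.012,.141])
"
```

```text
t 12.83 pos [0.4848 0.011  0.1565] shift fs [-0.15 -0.08  0.52] tilt fs [ 0.05 -0.17  0.  ] yawx 15.5 q [-0.05  0.7  -0.06  1.92  0.08  0.5  -1.47] F [-1.2 -0.4 -0.5] gap 0.0853
```

Call:
{"name": "step_arm", "arguments": {
  "steps": [-0.13,-0.04,0.25,0.05,-0.17,0,0,0,0,0,0,0,0,0,0.25,0,0,0,0,0,0,0,0,0]
}}

```text
clock: 13.17
ee_pos: [0.482, 0.0108, 0.1436]
orientation: [-0.0, 0.991, 0.135, 0.001]
contact_force: [0.3, -0.2, -0.8]
finger_gap: 0.0855
```

```bash
python3 -c "
from h import *
togo([.480,.012,.141])
"
```

```text
t 13.17 pos [0.482  0.0108 0.1436] shift fs [-0.06 -0.06  0.09] tilt fs [ 0.   -0.04 -0.  ] yawx 15.5 q [-0.05  0.73 -0.06  1.93  0.09  0.48 -1.48] F [ 0.3 -0.2 -0.8] gap 0.0855
```

Call:
{"name": "step_arm", "arguments": {
  "steps": [-0.06,-0.04,0,0,-0.04,0,0,0,0,0,0,0,0,0,0,0,0,0,0,0,0,0,0,0,0,0,0,0,0,0,0,0,0,0,0,0,0,0,0,0,0,0,0,0,0,0,0,0,0,0,0,0,0,0],
  "grip": 1,
  "grip_force": 80
}}

```text
clock: 13.92
ee_pos: [0.4803, 0.0116, 0.1448]
orientation: [0.0, 0.991, 0.135, 0.001]
contact_force: [0.2, 0.3, -0.1]
finger_gap: 0.0225
```

```bash
python3 -c "
from h import *
togo([.480,.012,.141])
p,d=imaging.grab_frame('wrist');save('w9',p)
p0,d=imaging.grab_frame('scene');save('s9',p0)
a=cv2.resize(p[130:330,180:380],None,fx=2,fy=2);b=cv2.resize(p0[130:250,250:350],None,fx=3.33,fy=3.33)
save('c9',np.hstack([a,b[:400]]))
"
```

```text
t 13.92 pos [0.4803 0.0116 0.1448] shift fs [-0.01 -0.02  0.13] tilt fs [ 0.01 -0.01 -0.  ] yawx 15.5 q [-0.06  0.72 -0.06  1.94  0.09  0.48 -1.48] F [ 0.2  0.3 -0.1] gap 0.0225
```

View pics/c9.png

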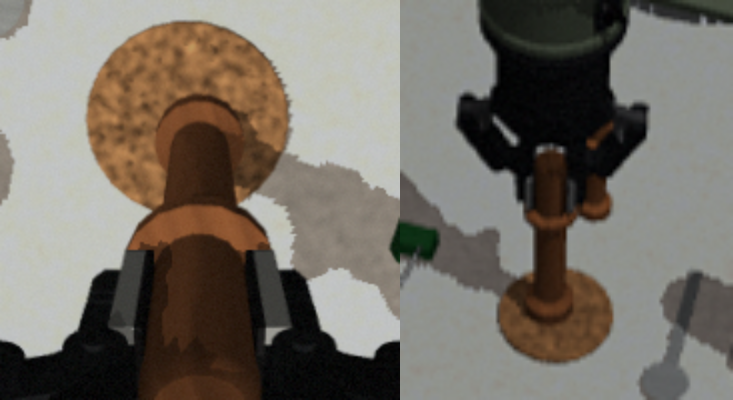

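Call:
{"name": "step_arm", "arguments": {
  "steps": [0,0,-0.4,0,0,0,0,0,-0.8,0,0,0,0,0,-1,0,0,0,0,0,-1,0,0,0,0,0,-1,0,0,0,0,0,-1,0,0,0,0,0,-1,0,0,0,0,0,-0.7,0,0,0,0,0,0,0,0,0]
}}

```text
clock: 14.77
ee_pos: [0.4784, 0.0118, 0.3607]
orientation: [-0.0, 0.991, 0.135, -0.002]
contact_force: [1.9, -0.4, -1.0]
finger_gap: 0.0226
```

```bash
python3 -c "
from h import *
togo([.4565,.2105,.342])
"
```

```text
t 14.77 pos [0.4784 0.0118 0.3607] shift fs [ 1.07 -6.58  0.63] tilt fs [-0.01  0.04 -0.  ] yawx 15.5 q [-0.04  0.43 -0.08  1.59  0.04  1.13 -1.43] F [ 1.9 -0.4 -1. ] gap 0.0226
```

Call:
{"name": "step_arm", "arguments": {
  "steps": [0.1,-0.5,0,0,0,0,0.2,-0.8,0,0,0,0,0.2,-0.9,0,0,0,0,0.2,-0.9,0,0,0,0,0.2,-0.9,0,0,0,0,0.2,-0.9,0,0,0,0,0.1,-0.8,0,0,0,0,0.1,-0.6,0,0,0,0,0,-0.3,0,0,0,0,0,0,0,0,0,0,0,0,0,0,0,0]
}}

```text
clock: 15.68
ee_pos: [0.461, 0.2198, 0.3565]
orientation: [0.001, 0.991, 0.133, -0.004]
contact_force: [0.8, 0.3, -0.7]
finger_gap: 0.0226
```

```bash
python3 -c "
from h import *
togo([.4565,.2105,.342])
"
```

```text
t 15.68 pos [0.461  0.2198 0.3565] shift fs [-0.22  0.26  0.49] tilt fs [0.02 0.09 0.  ] yawx 15.3 q [-0.45  0.49 -0.1   1.48  0.05  1.18 -1.86] F [ 0.8  0.3 -0.7] gap 0.0226
```

Call:
{"name": "step_arm", "arguments": {
  "steps": [-0.2,0.24,0,0.02,0.09,0,0,0,0,0,0,0,0,0,0.3,0,0,0,0,0,0,0,0,0]
}}

```text
clock: 16.02
ee_pos: [0.4582, 0.2067, 0.3472]
orientation: [0.001, 0.991, 0.131, -0.0]
contact_force: [-0.1, -0.4, -1.8]
finger_gap: 0.0223
```

```bash
python3 -c "
from h import *
togo([.4565,.2105,.342])
p,d=imaging.grab_frame('wrist');save('w10',p)
p0,d=imaging.grab_frame('scene');save('s10',p0)
a=cv2.resize(p[130:330,180:380],None,fx=2,fy=2);b=cv2.resize(p0[130:250,330:430],None,fx=3.33,fy=3.33)
save('c10',np.hstack([a,b[:400]]))
"
```

```text
t 16.02 pos [0.4582 0.2067 0.3472] shift fs [-0.02 -0.14  0.17] tilt fs [ 0.02  0.   -0.  ] yawx 15.0 q [-0.43  0.48 -0.1   1.54  0.05  1.12 -1.85] F [-0.1 -0.4 -1.8] gap 0.0223
```

View pics/c10.png

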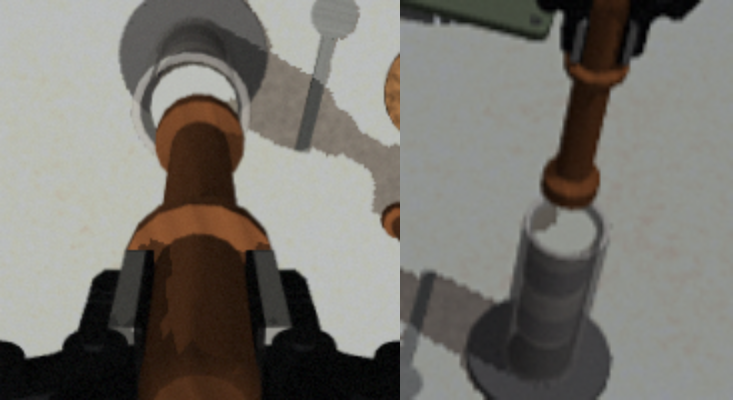

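Call:
{"name": "step_arm", "arguments": {
  "steps": [-0.02,-0.14,0,0.02,0,0,0,0,0,0,0,0,0,0,0.3,0,0,0,0,0,0.3,0,0,0,0,0,0.2,0,0,0,0,0,0,0,0,0]
}}

```text
clock: 16.62
ee_pos: [0.4576, 0.212, 0.3253]
orientation: [-0.001, 0.991, 0.131, 0.002]
contact_force: [0.1, 0.8, -1.9]
finger_gap: 0.0228
```

```bash
python3 -c "
from h import *
togo([.4565,.2105,.305])
"
```

```text
t 16.62 pos [0.4576 0.212  0.3253] shift fs [-0.05  0.04  0.68] tilt fs [-0.02 -0.05 -0.  ] yawx 15.0 q [-0.44  0.5  -0.1   1.59  0.05  1.05 -1.86] F [ 0.1  0.8 -1.9] gap 0.0228
```

Well centred (within 2 mm). Descend slowly to contact.

Call:
{"name": "step_arm", "arguments": {
  "steps": [0,0,0.2,0,0,0,0,0,0.2,0,0,0,0,0,0.1,0,0,0,0,0,0,0,0,0]
}}

```text
clock: 16.95
ee_pos: [0.4579, 0.2123, 0.3096]
orientation: [-0.001, 0.991, 0.131, 0.002]
contact_force: [0.0, 0.0, -0.8]
finger_gap: 0.0224
```

Call:
{"name": "step_arm", "arguments": {
  "steps": [0,0,0.1,0,0,0,0,0,0.1,0,0,0,0,0,0.1,0,0,0]
}}

```text
clock: 17.2
ee_pos: [0.4584, 0.2125, 0.3008]
orientation: [-0.001, 0.991, 0.131, 0.003]
contact_force: [-0.1, -0.1, 5.7]
finger_gap: 0.0225
```

```bash
python3 -c "
from h import *
togo([.4565,.2105,.27])
"
```

```text
t 17.2 pos [0.4584 0.2125 0.3008] shift fs [-0.08  0.05  1.03] tilt fs [-0.02 -0.08  0.  ] yawx 15.0 q [-0.44  0.53 -0.1   1.63  0.06  0.98 -1.87] F [-0.1 -0.1  5.7] gap 0.0225
```

Call:
{"name": "step_arm", "arguments": {
  "steps": [-0.05,0.03,0.1,-0.02,-0.05,0,0,0,0.15,0,0,0,0,0,0.15,0,0,0,0,0,0.1,0,0,0]
}}

```text
clock: 17.53
ee_pos: [0.4582, 0.2122, 0.2863]
orientation: [-0.001, 0.991, 0.131, 0.003]
contact_force: [-0.7, 0.3, 5.6]
finger_gap: 0.0226
```

```bash
python3 -c "
from h import *
togo([.4565,.2105,.27])
"
```

```text
t 17.53 pos [0.4582 0.2122 0.2863] shift fs [-0.07  0.04  0.54] tilt fs [-0.02 -0.09  0.  ] yawx 15.0 q [-0.44  0.54 -0.1   1.66  0.06  0.93 -1.87] F [-0.7  0.3  5.6] gap 0.0226
```

Call:
{"name": "step_arm", "arguments": {
  "steps": [0,0,0.1,0,0,0,0,0,0.1,0,0,0,0,0,0.08,0,0,0,0,0,0.05,0,0,0]
}}

```text
clock: 17.87
ee_pos: [0.4585, 0.2124, 0.2764]
orientation: [-0.002, 0.991, 0.131, 0.004]
contact_force: [-2.2, -0.8, 5.4]
finger_gap: 0.0224
```

Call:
{"name": "step_arm", "arguments": {
  "steps": [0,0,0.03,0,0,0,0,0,0.03,0,0,0]
}}

```text
clock: 18.03
ee_pos: [0.4586, 0.2124, 0.2746]
orientation: [-0.002, 0.991, 0.131, 0.004]
contact_force: [-1.3, -0.5, 5.2]
finger_gap: 0.0226
```

Call:
{"name": "step_arm", "arguments": {
  "steps": [0,0,0.04,0,0,0,0,0,0.04,0,0,0,0,0,0.03,0,0,0]
}}

```text
clock: 18.28
ee_pos: [0.4586, 0.2124, 0.2714]
orientation: [-0.002, 0.991, 0.131, 0.005]
contact_force: [-2.3, -0.6, 4.5]
finger_gap: 0.0224
```

Call:
{"name": "step_arm", "arguments": {
  "steps": [0,0,0.03,0,0,0,0,0,0.03,0,0,0]
}}

```text
clock: 18.45
ee_pos: [0.4586, 0.2124, 0.2695]
orientation: [-0.002, 0.991, 0.131, 0.005]
contact_force: [-0.8, -0.8, 4.5]
finger_gap: 0.0223
```

Call:
{"name": "step_arm", "arguments": {
  "steps": [0,0,0.03,0,0,0,0,0,0.03,0,0,0]
}}

```text
clock: 18.62
ee_pos: [0.4587, 0.2125, 0.2678]
orientation: [-0.002, 0.991, 0.131, 0.005]
contact_force: [-1.3, -0.3, 11.7]
finger_gap: 0.0224
```

Call:
{"name": "step_arm", "arguments": {
  "steps": [0,0,0.03,0,0,0]
}}

```text
clock: 18.7
ee_pos: [0.4589, 0.2126, 0.2672]
orientation: [-0.002, 0.991, 0.131, 0.005]
contact_force: [-1.4, -0.9, 15.6]
finger_gap: 0.0223
```

Call:
{"name": "step_arm", "arguments": {
  "steps": [0,0,0.03,0,0,0]
}}

```text
clock: 18.78
ee_pos: [0.4592, 0.2127, 0.2667]
orientation: [-0.002, 0.991, 0.131, 0.006]
contact_force: [-2.6, -0.2, 19.1]
finger_gap: 0.0221
```

Call:
{"name": "step_arm", "arguments": {
  "steps": [0,0,0.02,0,0,0,0,0,0,0,0,0,0,0,0,0,0,0]
}}

```text
clock: 19.03
ee_pos: [0.4597, 0.2129, 0.2677]
orientation: [-0.003, 0.991, 0.131, 0.007]
contact_force: [-3.6, -1.8, 12.4]
finger_gap: 0.0225
```

Call:
{"name": "step_arm", "arguments": {
  "steps": [-0.03,0.02,0.03,0,-0.03,0,-0.02,0.01,0.03,0,-0.03,0,0,0,0.03,0,0,0]
}}

```text
clock: 19.28
ee_pos: [0.4591, 0.2122, 0.2667]
orientation: [-0.003, 0.991, 0.131, 0.006]
contact_force: [-3.1, -0.1, 19.7]
finger_gap: 0.0224
```

Call:
{"name": "step_arm", "arguments": {
  "steps": [-0.02,0,0.02,0,-0.03,0,0,0,0.02,0,0,0,0,0,0.02,0,0,0]
}}

```text
clock: 19.53
ee_pos: [0.4595, 0.2125, 0.2669]
orientation: [-0.004, 0.991, 0.131, 0.007]
contact_force: [-2.9, -1.6, 17.7]
finger_gap: 0.0224
```

Call:
{"name": "step_arm", "arguments": {
  "steps": [-0.02,0.01,0.025,0,-0.03,0,0,0,0.025,0,-0.03,0,0,0,0.025,0,0,0,0,0,0.025,0,0,0]
}}

```text
clock: 19.87
ee_pos: [0.4601, 0.2125, 0.2666]
orientation: [-0.004, 0.991, 0.13, 0.007]
contact_force: [-2.8, -1.5, 20.1]
finger_gap: 0.0222
```

Call:
{"name": "step_arm", "arguments": {
  "steps": [-0.02,0.01,0.025,0,-0.03,0,0,0,0.025,0,-0.03,0,0,0,0.025,0,0,0,0,0,0.025,0,0,0,0,0,0.02,0,0,0]
}}

```text
clock: 20.28
ee_pos: [0.4606, 0.2125, 0.2666]
orientation: [-0.005, 0.991, 0.13, 0.008]
contact_force: [-4.2, -1.3, 20.8]
finger_gap: 0.0222
```

```bash
python3 -c "
from h import *
togo([.4565,.2105,.27])
p,d=imaging.grab_frame('wrist');save('w11',p)
p0,d=imaging.grab_frame('scene');save('s11',p0)
a=cv2.resize(p[130:330,180:380],None,fx=2,fy=2);b=cv2.resize(p0[130:250,330:430],None,fx=3.33,fy=3.33)
save('c11',np.hstack([a,b[:400]]))
"
```

```text
t 20.28 pos [0.4606 0.2125 0.2666] shift fs [-0.15  0.03 -0.11] tilt fs [-0.09 -0.21  0.  ] yawx 15.0 q [-0.44  0.56 -0.1   1.7   0.07  0.86 -1.87] F [-4.2 -1.3 20.8] gap 0.0222
```

View pics/c11.png

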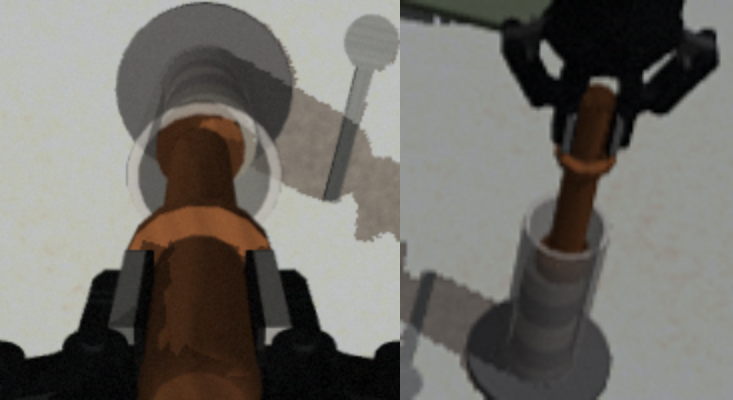

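Call:
{"name": "step_arm", "arguments": {
  "steps": [0,0,-0.2,0,0,0,-0.05,0,-0.3,-0.05,-0.12,0,-0.05,0,-0.5,0,0,0,0,0,-0.7,0,0,0,0,0,-0.7,0,0,0,0,0,-0.7,0,0,0,0,0,-0.5,0,0,0,0,0,0,0,0,0]
}}

```text
clock: 21.05
ee_pos: [0.4563, 0.2108, 0.3777]
orientation: [-0.002, 0.991, 0.13, 0.002]
contact_force: [0.7, -0.5, -2.1]
finger_gap: 0.0226
```

```bash
python3 -c "
from h import *
togo([.4828,.019,.36])
p,d=imaging.grab_frame('wrist');save('w12',p)
p0,d=imaging.grab_frame('scene');save('s12',p0)
W=cloud('scene',d);m=(np.hypot(W[...,0]-.456,W[...,1]-.211)<.018)&(W[...,2]>.08)&(W[...,2]<.19);print('upper top z',np.percentile(W[m][:,2],[10,50,90]))
a=cv2.resize(p[130:330,180:380],None,fx=2,fy=2);b=cv2.resize(p0[130:250,330:430],None,fx=3.33,fy=3.33)
save('c12',np.hstack([a,b[:400]]))
"
```

```text
t 21.05 pos [0.4563 0.2108 0.3777] shift fs [-0.8   6.41  0.57] tilt fs [-0.03 -0.05  0.  ] yawx 15.0 q [-0.44  0.46 -0.1   1.47  0.05  1.21 -1.85] F [ 0.7 -0.5 -2.1] gap 0.0226
upper top z [0.12673044 0.12925582 0.13219967]
```

View pics/c12.png

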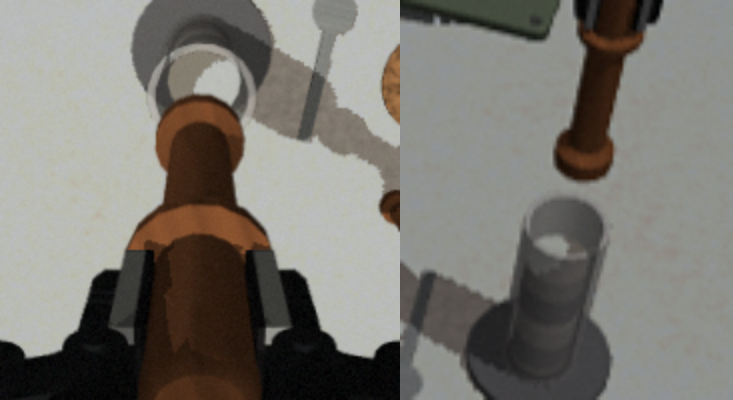

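Call:
{"name": "step_arm", "arguments": {
  "steps": [-0.1,0.5,0,0,0,0,-0.1,0.8,0,0,0,0,-0.1,0.9,0,0,0,0,-0.1,0.9,0,0,0,0,-0.1,0.9,0,0,0,0,-0.1,0.9,0,0,0,0,-0.1,0.8,0,0,0,0,0,0.5,0,0,0,0,0,0,0,0,0,0,0,0,0,0,0,0]
}}

```text
clock: 21.98
ee_pos: [0.4818, 0.0171, 0.3625]
orientation: [-0.0, 0.991, 0.132, -0.008]
contact_force: [-0.3, -0.0, -1.0]
finger_gap: 0.0221
```

```bash
python3 -c "
from h import *
togo([.4828,.018,.18])
"
```

```text
t 21.98 pos [0.4818 0.0171 0.3625] shift fs [ 0.14 -0.    6.08] tilt fs [-0.04  0.2  -0.  ] yawx 15.2 q [-0.06  0.44 -0.08  1.56  0.04  1.16 -1.45] F [-0.3 -0.  -1. ] gap 0.0221
```

Call:
{"name": "step_arm", "arguments": {
  "steps": [0,0,0.4,-0.04,0.15,0,0,0,0.7,0,0,0,0,0,0.8,0,0,0,0,0,0.8,0,0,0,0,0,0.8,0,0,0,0,0,0.8,0,0,0,0,0,0.5,0,0,0,0,0,0,0,0,0,0,0,0,0,0,0]
}}

```text
clock: 22.73
ee_pos: [0.4777, 0.0244, 0.2081]
orientation: [-0.001, 0.991, 0.136, -0.004]
contact_force: [-0.3, -0.1, -1.1]
finger_gap: 0.0222
```

```bash
python3 -c "
from h import *
togo([.4828,.018,.145])
"
```

```text
t 22.73 pos [0.4777 0.0244 0.2081] shift fs [0.12 0.26 2.1 ] tilt fs [-0.05  0.1  -0.  ] yawx 15.6 q [-0.07  0.62 -0.07  1.86  0.06  0.67 -1.48] F [-0.3 -0.1 -1.1] gap 0.0222
```

Call:
{"name": "step_arm", "arguments": {
  "steps": [0.12,0.24,0,-0.05,0.1,0,0,0,0,0,0,0,0,0,0.4,0,0,0,0,0,0.5,0,0,0,0,0,0.3,0,0,0,0,0,0,0,0,0,0,0,0,0,0,0]
}}

```text
clock: 23.32
ee_pos: [0.4868, 0.0186, 0.1764]
orientation: [0.0, 0.991, 0.136, 0.005]
contact_force: [-0.2, 0.2, -0.4]
finger_gap: 0.0223
```

```bash
python3 -c "
from h import *
togo([.4828,.018,.145])
"
```

```text
t 23.32 pos [0.4868 0.0186 0.1764] shift fs [-0.14 -0.02  1.05] tilt fs [ 0.03 -0.13  0.  ] yawx 15.6 q [-0.07  0.67 -0.07  1.89  0.08  0.57 -1.48] F [-0.2  0.2 -0.4] gap 0.0223
```

Call:
{"name": "step_arm", "arguments": {
  "steps": [-0.1,-0.02,0.3,0.03,-0.12,0,0,0,0.3,0,0,0,0,0,0.2,0,0,0,0,0,0,0,0,0,0,0,0,0,0,0]
}}

```text
clock: 23.73
ee_pos: [0.4846, 0.0183, 0.1522]
orientation: [-0.0, 0.991, 0.136, 0.002]
contact_force: [-0.3, 0.0, -1.2]
finger_gap: 0.0224
```

```bash
python3 -c "
from h import *
togo([.4828,.018,.145])
p,d=imaging.grab_frame('wrist');save('w13',p)
p0,d=imaging.grab_frame('scene');save('s13',p0)
a=cv2.resize(p[130:330,180:380],None,fx=2,fy=2);b=cv2.resize(p0[130:250,250:350],None,fx=3.33,fy=3.33)
save('c13',np.hstack([a,b[:400]]))
"
```

```text
t 23.73 pos [0.4846 0.0183 0.1522] shift fs [-0.06 -0.01  0.24] tilt fs [ 0.   -0.04  0.  ] yawx 15.6 q [-0.07  0.71 -0.06  1.92  0.08  0.51 -1.49] F [-0.3  0.  -1.2] gap 0.0224
```

View pics/c13.png

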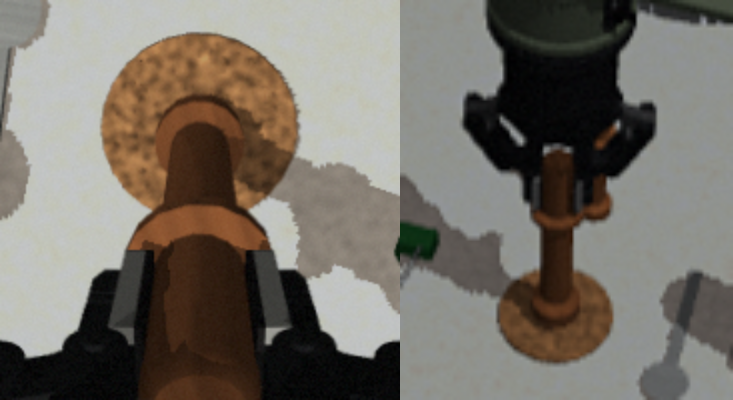

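Call:
{"name": "step_arm", "arguments": {
  "steps": [0,0,0.1,0,-0.04,0,0,0,0.08,0,0,0,0,0,0,0,0,0]
}}

```text
clock: 24.08
ee_pos: [0.4849, 0.0184, 0.1471]
orientation: [0.0, 0.991, 0.136, 0.001]
contact_force: [0.0, 0.7, -0.9]
finger_gap: 0.0223
```

Call:
{"name": "step_arm", "arguments": {
  "steps": [0,0,0.04,0,0,0,0,0,0.03,0,0,0]
}}

```text
clock: 24.25
ee_pos: [0.485, 0.0184, 0.1449]
orientation: [0.0, 0.991, 0.136, 0.001]
contact_force: [-0.4, -0.4, -1.3]
finger_gap: 0.0222
```

```bash
python3 -c "
from h import *
togo([.4828,.018,.145])
"
```

```text
t 24.25 pos [0.485  0.0184 0.1449] shift fs [-0.08 -0.01 -0.  ] tilt fs [ 0.01 -0.01 -0.  ] yawx 15.6 q [-0.07  0.73 -0.06  1.92  0.09  0.5  -1.49] F [-0.4 -0.4 -1.3] gap 0.0222
```

Call:
{"name": "step_arm", "arguments": {
  "steps": [0,0,0.03,0,0,0,0,0,0.02,0,0,0]
}}

```text
clock: 24.42
ee_pos: [0.4858, 0.0184, 0.1446]
orientation: [0.0, 0.991, 0.136, 0.002]
contact_force: [-3.7, 0.4, 19.9]
finger_gap: 0.0224
```

Call:
{"name": "step_arm", "arguments": {
  "steps": [0,0,-0.01,0,0,0,0,0,0,0,0,0,0,0,0,0,0,0],
  "grip_force": 20
}}

```text
clock: 24.67
ee_pos: [0.486, 0.0185, 0.1454]
orientation: [0.0, 0.991, 0.136, 0.002]
contact_force: [0.2, -0.4, -0.6]
finger_gap: 0.0222
```

Call:
{"name": "step_arm", "arguments": {
  "steps": [0,0,0,0,0,0,0,0,0,0,0,0,0,0,0,0,0,0,0,0,0,0,0,0,0,0,0,0,0,0,0,0,0,0,0,0],
  "grip": 0
}}

```text
clock: 25.17
ee_pos: [0.486, 0.0184, 0.1451]
orientation: [0.0, 0.991, 0.136, 0.002]
contact_force: [-0.6, 0.1, -0.7]
finger_gap: 0.0855
```

```bash
python3 -c "
from h import *
togo([.4828,.018,.145])
p,d=imaging.grab_frame('wrist');save('w14',p)
"
```

```text
t 25.17 pos [0.486  0.0184 0.1451] shift fs [-0.11 -0.01  0.  ] tilt fs [ 0.02 -0.06  0.  ] yawx 15.6 q [-0.07  0.73 -0.06  1.92  0.09  0.49 -1.49] F [-0.6  0.1 -0.7] gap 0.0855
```

View pics/w14.png

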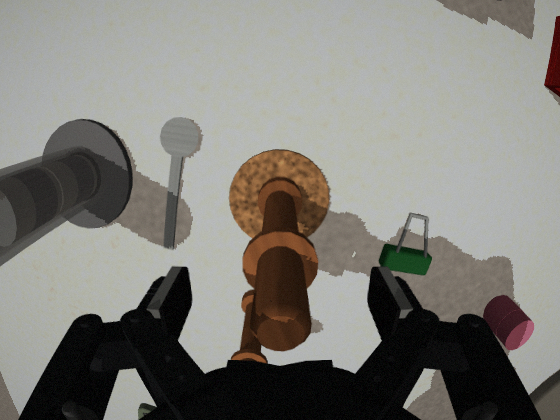

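Pusher stands free, centred between the open fingers (~(285,260)). Retreat straight up.

Call:
{"name": "step_arm", "arguments": {
  "steps": [0,0,-0.3,0,0,0,0,0,-0.5,0,0,0,0,0,-0.7,0,0,0,0,0,-0.8,0,0,0,0,0,-0.8,0,0,0,0,0,-0.8,0,0,0,0,0,-0.8,0,0,0,0,0,-0.5,0,0,0,0,0,0,0,0,0,0,0,0,0,0,0]
}}

```text
clock: 26.05
ee_pos: [0.4835, 0.0185, 0.3143]
orientation: [0.0, 0.991, 0.136, 0.003]
contact_force: [-0.6, 0.3, -1.9]
finger_gap: 0.0855
```

```bash
python3 - <<'E'
from h import *
togo([.4828,.018,.145])
for c in ['scene','top']:
    p,d=imaging.grab_frame(c);save(c+'15',p);W=cloud(c,d)
    for n,z0,z1 in [('top',.178,.19),('collar',.12,.133),('shaft',.03,.1)]:
        m=(np.hypot(W[...,0]-.485,W[...,1]-.018)<.03)&(W[...,2]>z0)&(W[...,2]<z1)
        if m.sum(): print(c,n,m.sum(),np.round(np.median(W[m],0),4))
    m=(np.hypot(W[...,0]-.456,W[...,1]-.211)<.018)&(W[...,2]>.08)&(W[...,2]<.19)
    if m.sum(): print('upper',np.median(W[m],0))
p,d=imaging.grab_frame('wrist');save('w15',p)
E
```

```text
t 26.05 pos [0.4835 0.0185 0.3143] shift fs [-0.06  0.    5.64] tilt fs [ 0.01 -0.07 -0.  ] yawx 15.6 q [-0.05  0.48 -0.08  1.68  0.05  0.98 -1.45] F [-0.6  0.3 -1.9] gap 0.0855
scene top 71 [0.486  0.0206 0.1834]
scene collar 104 [0.4928 0.0247 0.1297]
scene shaft 156 [0.4928 0.0235 0.0669]
upper [0.44437325 0.21140268 0.13009474]
upper [0.45563403 0.21121523 0.12812484]
```

View pics/scene15.png

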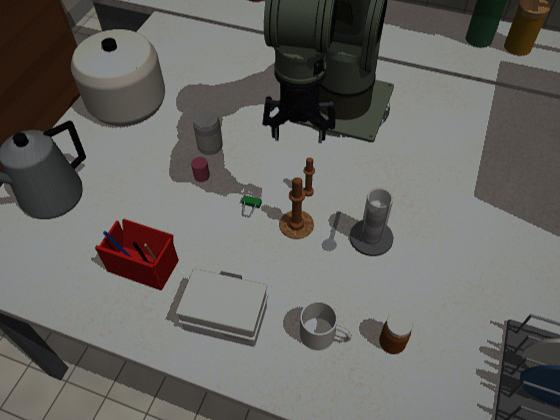

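View pics/w15.png

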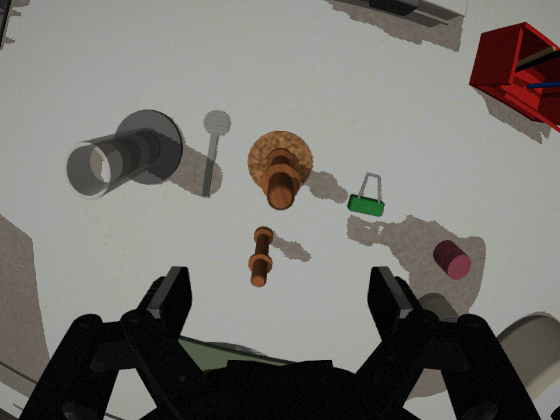

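```bash
python3 -c "
from rig import arm
print(arm.finish_job())"
```

```text
the job is handed in; nothing more can be done
None
```

The job is done and handed in at about 26 s on the robot's clock; no verdict was reported.

- **Cartridge:** I dropped the white spare cartridge into the tube, where it came to rest on the stuck one. Its top then measured about 165 mm above the counter.
- **Pressing:** I used the full-size pusher, not the small one. The drag was a steady 5 to 8 N until the stop. There I leaned on the pusher for over a second, at wrist readings mostly of 17 to 21 N. The reading eased to about 12 N for a moment early on. No reading after a move came near the 45 N limit.
- **Cartridges home:** With the pusher out, the spare cartridge's top measured 128 to 130 mm against 130 mm expected. The height of the lower one follows from that; I did not measure it separately.
- **Pusher:** It stands on the coaster, its axis about 2 mm from the coaster's centre. It looks upright in the last pictures, and its top is at 0.183 m. I did not measure its tilt separately. The top camera gave no points on it because the arm was in the way.
- **Bystanders:** They look unmoved in the last pictures, and the gripper was clear of everything.
- **Disagreement:** The wrist camera showed things 1.5 to 3 mm to one side of the fixed cameras' positions. I allowed for this as a calibration offset.

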